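# Lay the tea carton down in the bar drawer and shut it

### The arm

A 7-joint arm with a two-finger parallel gripper is mounted at the origin on the work surface. World frame = base frame: x ahead of the robot, y to its left, z up, the work surface at z = 0. Lengths are in m, angles in degrees, forces in N, time in s.
With the tool pointing down it reaches from about 0.425 to 0.875 m from the base axis. Payload 4.7 kg.
Tool frame: the origin (TCP) lies at the very end of the fingers, on their centre line; the grasp point (between the pads) lies 19 mm behind it; z points along the fingers, y is the line along which they close (so a half turn about z gives the same grasp; the last joint's range is limited). The gripper opens to 87 mm and grips with 3 to 60 N. Pads are 19 mm wide; open, the fingers measure 117 mm over their backs; the gripper's body (75 mm by 190 mm) begins 51 mm behind the grasp point.
Start: joints at [76.782, 18.392, -4.016, 83.108, 1.295, 78.541, -3.26], TCP at [0.158, -0.631, 0.19] pointing down, gripper open.
Joint ranges: [-163.93, 163.93], [-17.29, 119.83], [-79.2, 71.16], [3.27, 140.29], [-89.18, 269.18], [5.43, 117.66], [-154.24, 154.24]. Speed limits (degrees/s): [147.25, 147.25, 180, 180, 180, 180, 180].

### API

Orientations are given as [roll, pitch, yaw] about the fixed x, y, z axes, in that order (R = Rz(yaw) Ry(pitch) Rx(roll)).
In Python, from cell import telemetry, cams, env gives the robot as it stands.
- The arm moves only by the tool arm_command, never from a script. Its argument "series" is text: rows parted by semicolons, each of 5 numbers parted by spaces: the shift along the tool's x, y, z in mm, then the turn about the tool's z in rad, then the closure in counts, from 0 (fully open) to 255 (shut). A call has 1 to 20 rows; each row shifts and turns the commanded pose from where the row before left it, along the tool's axes as they then stand; what a row does not reach is not made up. A row lasts 1/12 s, in which the tool goes at most 41.7 mm and 7.16 degrees, less where a joint would pass 70% of its speed; a pose out of reach is approached as far as the arm can. A call is refused whole if a number of a shift passes 41.7 or a number of a turn 0.125, either way. A call with a gripper value outside its range is refused whole. The fingers move at their own pace and stop on an object; "squeeze" is the grip in N (left out, the last holds). Time passes only in rows, so rows that do not move let the fingers close. It gives the time, the measured TCP pose, the force, the opening and the grip force at its end, in the units of the state.
- telemetry.get_obs(): the state, without advancing time (a new reading comes with each control period).
- cams.read_camera(name): name is "scene" or "side" or "wrist"; returns the picture (400x640x3 uint8, blue, green, red); there is no depth.
- cams.calibration(name): a dict with "K" (3x3 intrinsics, pixels), "origin" and "rotation" of the camera in the world; the wrist camera has in their place "hand_eye" (4x4, takes a point from camera to tool coordinates, whose origin is the TCP and whose axes are the flange's). Camera axes: x right, y down, z forward; pixel columns grow to the right and rows downward; lengths in m; the calibration is good to about 2 mm. A picture is of the moment at which its call begins: read the wrist's pose just before it. calibration takes no time and is no camera call.
- env.sign_off(): hands the job in; it is judged then, once.
The state is a dict: "time_s": time; "qpos": joint angles; "joint_velocities": joint speeds; "effort": joint torques, N m; "tool_pos": TCP position; "tool_rot": TCP orientation; "force": force on the tool from outside, world axes, zero at the start; "wrist_torque": the same for the moment, N m; "grip_width": finger opening in m; "grasp_force": force on a finger pad.
Only numpy, scipy, OpenCV 4.12 (cv2) and the standard library are available. Lean on these libraries where they do the work, as an engineer would, in place of code of your own. Each camera call takes 0.05 s, during which the arm holds its last target. There are 200 camera calls.

### The job

The green tea carton stands on end in the open drawer and is too tall for it to shut. Without gripping or lifting it, push it high up near its top so that it topples over and lies flat on its broad side within the red outline on the drawer floor, then push the drawer fully shut with the carton lying inside. Leave the two small tins standing in their part of the drawer, and do not disturb the syrup bottle and the mug.

Things in the scene. Friction and masses are not known exactly. Their poses are not given: they have to be found in the camera images.
- carton: Loose green tea carton, yellow band at its foot, white panels with an orange dot on its broad faces; 90 mm wide (own x), 40 deep (own y), 150 tall (own z), 0.15 to 0.31 kg. Origin: centre of its underside. Starts upright at the outline's +y end, broad face (own -y) towards the outline's middle, that lower edge 10 to 30 mm inside the outline: it lands within it if it falls straight over that edge.
- carton_center (a point): Centre of the carton, half-way up (75 mm above its underside); axes as the carton's: z along its 150 mm length, upwards at the start.
- outline (a point): Centre of the red-outlined white place on the drawer floor, 12 mm above the counter; moves with the drawer. 135 mm along own x (the way the drawer shuts), 190 along own y (across, towards the end where the carton stands: topple it towards -y). Low walls (top 30 mm above the counter) 155 mm to +y and 117 to -y; divider (top 26) 74 mm to +x, tins behind it; front panel 74 mm to -x.
- drawer_front (a point): Middle of the outer face of the drawer's dark wooden front panel, 45 mm above the counter; axes as the outline's. The panel is 334 mm wide (own y), 15 mm thick and reaches from 4 to 72 mm above the counter, a short brass strip on its top edge. Push it along own +x to shut the drawer.
- drawer (a joint): How far the drawer is pulled out, in m: 0 is fully shut against its stop, about 0.225 at the start, at most 0.24. Sliding takes about 2 N plus 6 N per m/s, and it stays where it is left.
- unit: The fixed dark wooden unit that houses the drawer, low on the counter: 270 mm deep (own x), 334 mm wide (own y), 80 mm high. Origin: on the counter, at the middle of its mouth; own x points into it. Its mouth is open up to 68 mm above the counter, so that the carton passes lying flat (52 mm) and not standing.
- tin_a: Bystander: a loose steel-coloured tin with a dark lid, 48 mm across and 42 mm high, upright behind the divider in the drawer, rides along with it. Origin: centre of its underside.
- tin_b: Bystander: a loose copper-coloured tin, otherwise like the other.
- syrup: Bystander: a loose amber bottle with a brass cap, 64 mm across and 190 mm tall, on the counter in front of the drawer. Origin: centre of its underside.
- mug: Bystander: a loose blue mug, 76 mm across, 85 mm tall, on the counter in front of the drawer. Origin: centre of its underside.
There are look-alikes about, which are no part of the job. What is meant by the carton is not blue or pink, and is the smaller of those in its own colour.

How it is judged (in metres and radians):
On the way, in this order (a step that is already met when the one before it is completed fails the run):
1. the carton lies flat on its broad side within the red outline, the drawer still open (angle between carton_center's own z axis and vertical between 1.45 and 1.69 rad and x of carton_center in the frame of outline between -0.025 and 0.025 m and y of carton_center in the frame of outline between -0.025 and 0.025 m and z of carton_center in the frame of outline below 0.028 m and angle between the z axis of carton_center and the y axis of outline, either way round below 0.25 rad and value of joint drawer above 0.12 m), for 0.2 s.
2. the drawer is fully shut (value of joint drawer below 0.008 m), for 0.2 s.
At the end, for the whole second after the job is handed in: Drawer shut within 8 mm; carton at rest on a broad side (7 deg), centre within 25 mm of the outline's centre each way, length within 14 deg of the outline's; tins upright behind the divider; bottle and mug upright within 20 mm of their start (angle between carton_center's own z axis and vertical between 1.45 and 1.69 rad and x of carton_center in the frame of outline between -0.025 and 0.025 m and y of carton_center in the frame of outline between -0.025 and 0.025 m and z of carton_center in the frame of outline below 0.028 m and angle between the z axis of carton_center and the y axis of outline, either way round below 0.25 rad and linear speed of carton below 0.03 m/s and angle between each of tin_a, tin_b's own z axis and vertical below 0.2 rad and x of tin_a in the frame of outline between 0.085 and 0.16 m and z of each of tin_a, tin_b in the frame of outline below 0.015 m and x of tin_b in the frame of outline between 0.085 and 0.16 m and value of joint drawer below 0.008 m and angle between each of syrup, mug's own z axis and vertical below 0.1 rad and distance of each of syrup, mug from where it was at the start of the episode below 0.02 m); the robot touches nothing.
It fails at once if the carton is lifted or carried: its centre rises more than 25 mm above where toppling takes it (height (world z) of carton_center above 0.127 m).
It fails at once if a tin in the drawer is tipped (angle between any of tin_a, tin_b's own z axis and vertical above 0.5 rad).
It fails at once if the bottle or the mug is knocked or shifted by more than 20 mm (angle between any of syrup, mug's own z axis and vertical above 0.3 rad or distance of any of syrup, mug from where it was at the start of the episode above 0.02 m).
It also fails if it takes over 54 s, if anything falls off the work surface, if the arm or the gripper's body presses on something with over 40 N, if the wrist force passes 120 N, or if a joint passes its speed limit or range.

## Working session

There is one attempt and no reset: what is moved stays moved. The work goes in short steps, Python scripts to look and compute and a tool call to move; the robot and the scene stay as the last step left them, time stands still between calls to the robot, and variables do not carry over. Pictures are saved under pics/ and viewed, at most 10 in all, crops included, and the job is handed in when it is done.

Besides the shell and the picture viewer there is one more tool, called after "Emit:" by a JSON object that holds its "op" and its "data", one argument or row to a line. arm_command: Moves the arm, as the interface text tells. Its arguments: {"type":"object","properties":{"series":{"type":"string"},"squeeze":{"type":"number"}},"required":["series"]}

```bash
mkdir -p pics
python3 - <<'E'
from cell import telemetry,cams,env
import cv2,numpy as np
o=telemetry.get_obs();print(o['tool_pos'],o['tool_rot'],o['time_s'])
for n in("scene","side"):
    cv2.imwrite(f"pics/{n}0.png",cams.read_camera(n)); c=cams.calibration(n);print(n,c)
E
```

```text
[ 0.15732152 -0.63004995  0.18936742] [-1.79892681e+02  6.57584373e-03  1.40271337e+01] 0.0
scene {'K': array([[409.10678201,   0.        , 319.53066696],
       [  0.        , 409.10678201, 206.36355435],
       [  0.        ,   0.        ,   1.        ]]), 'origin': array([ 0.96904822, -0.39563553,  0.9582146 ]), 'rotation': array([-1.51433934e+02, -9.78500779e-02,  5.75428489e+01])}
side {'K': array([[376.05216307,   0.        , 317.65484278],
       [  0.        , 376.05216307, 197.82384297],
       [  0.        ,   0.        ,   1.        ]]), 'origin': array([ 0.10496263, -0.29237981,  0.67451103]), 'rotation': array([-142.00234457,   -1.01575239,  -67.5461343 ])}
```

View pics/scene0.png

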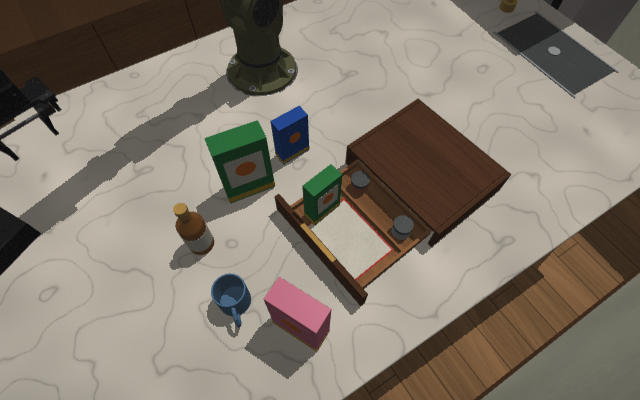

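View pics/side0.png

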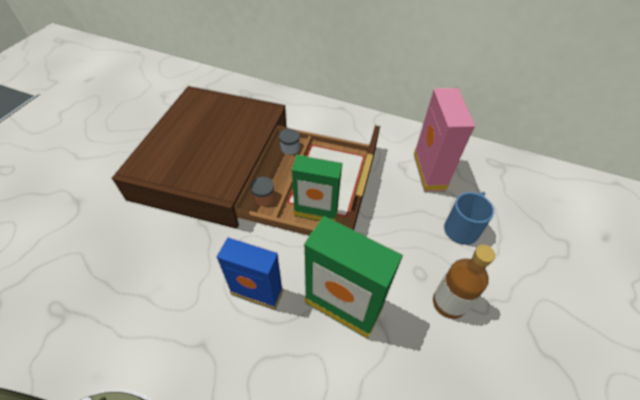

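The scene view shows four cartons: large green (240,160), small green in the drawer (322,195), blue (290,133) and pink (298,315). The one meant is the small green one: it is the smaller of the greens and stands in the drawer. The bottle is at (193,230) and the mug at (229,293).

```bash
cat > h.py <<'E'
from cell import telemetry,cams,env
import cv2,numpy as np
from scipy.spatial.transform import Rotation as R
def ray(n,uv,z):
    c=cams.calibration(n); r=R.from_euler('xyz',c['rotation'],degrees=True).as_matrix()
    d=r@np.linalg.inv(c['K'])@[*uv,1]; o=np.array(c['origin']); return o+d*(z-o[2])/d[2]
def proj(n,p):
    c=cams.calibration(n); r=R.from_euler('xyz',c['rotation'],degrees=True).as_matrix()
    q=c['K']@(r.T@(np.array(p)-c['origin'])); return q[:2]/q[2]
E
python3 - <<'E'
from h import *
np.set_printoptions(precision=4,suppress=True)
for n in('scene','side'):
    im=cv2.imread(f'pics/{n}0.png'); h=cv2.cvtColor(im,cv2.COLOR_BGR2HSV)
    for nm,lo,hi in(('green',(50,100,40),(80,255,255)),('greentop',(50,100,115),(80,255,255)),('red',(0,150,110),(6,255,255)),('brass',(18,120,120),(28,255,255)),('blue',(95,100,60),(125,255,255))):
        m=cv2.inRange(h,lo,hi)
        for c in cv2.findContours(m,0,2)[0]:
            if cv2.contourArea(c)>60:
                print(n,nm,cv2.contourArea(c),cv2.boundingRect(c),cv2.boxPoints(cv2.minAreaRect(c)).round().tolist())
s=cv2.imread('pics/scene0.png')[150:310,190:430];a=cv2.resize(s,None,fx=3.3,fy=3.3,interpolation=2)
cv2.imwrite('pics/crop.png',a[:, :795])
s=cv2.imread('pics/side0.png')[80:250,220:400];cv2.imwrite('pics/crop2.png',cv2.resize(s,None,fx=3.5,fy=3.5,interpolation=2))
E
```

```text
scene green 1407.0 (303, 165, 39, 57) [[291.0, 194.0], [332.0, 162.0], [354.0, 190.0], [313.0, 222.0]]
scene green 3292.5 (205, 121, 69, 77) [[205.0, 138.0], [258.0, 118.0], [280.0, 179.0], [227.0, 198.0]]
scene brass 185.5 (301, 223, 35, 39) [[300.0, 225.0], [303.0, 222.0], [336.0, 259.0], [332.0, 262.0]]
scene brass 94.5 (173, 203, 14, 11) [[171.0, 207.0], [183.0, 201.0], [187.0, 210.0], [176.0, 216.0]]
scene blue 989.5 (211, 274, 40, 52) [[204.0, 291.0], [230.0, 267.0], [263.0, 302.0], [238.0, 326.0]]
scene blue 514.0 (271, 106, 37, 52) [[258.0, 143.0], [285.0, 98.0], [309.0, 112.0], [281.0, 157.0]]
side green 9409.0 (292, 154, 110, 179) [[288.0, 155.0], [387.0, 143.0], [410.0, 327.0], [311.0, 339.0]]
side greentop 3068.0 (305, 216, 97, 71) [[304.0, 244.0], [321.0, 213.0], [402.0, 256.0], [386.0, 287.0]]
side greentop 651.0 (292, 155, 50, 23) [[292.0, 169.0], [294.0, 154.0], [342.0, 163.0], [339.0, 178.0]]
side brass 111.5 (308, 301, 62, 36) [[307.0, 303.0], [308.0, 300.0], [369.0, 334.0], [367.0, 337.0]]
side brass 243.5 (474, 246, 20, 17) [[474.0, 246.0], [493.0, 246.0], [493.0, 262.0], [474.0, 262.0]]
side brass 252.0 (356, 153, 17, 43) [[355.0, 194.0], [367.0, 152.0], [373.0, 154.0], [362.0, 196.0]]
side brass 114.5 (415, 151, 33, 39) [[401.0, 164.0], [415.0, 151.0], [448.0, 186.0], [434.0, 199.0]]
side blue 2819.0 (217, 238, 64, 68) [[208.0, 283.0], [224.0, 235.0], [291.0, 258.0], [275.0, 306.0]]
side blue 1631.0 (445, 193, 48, 51) [[441.0, 234.0], [464.0, 184.0], [498.0, 200.0], [475.0, 250.0]]
```

View pics/crop.png

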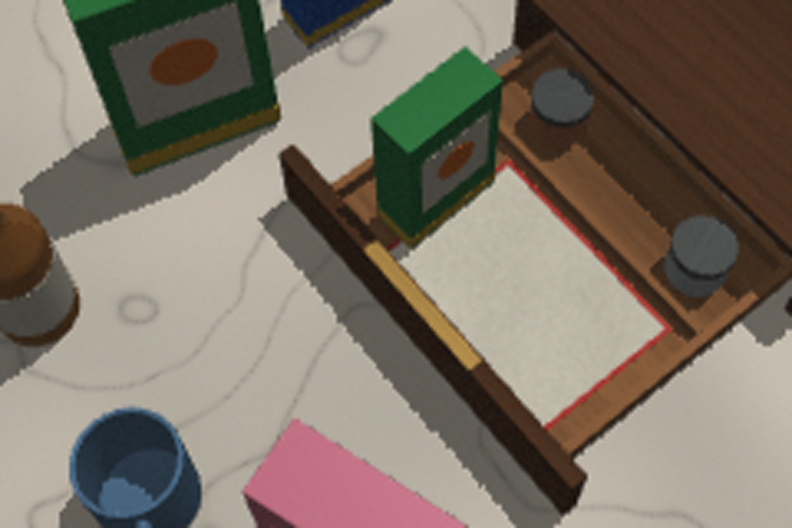

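View pics/crop2.png

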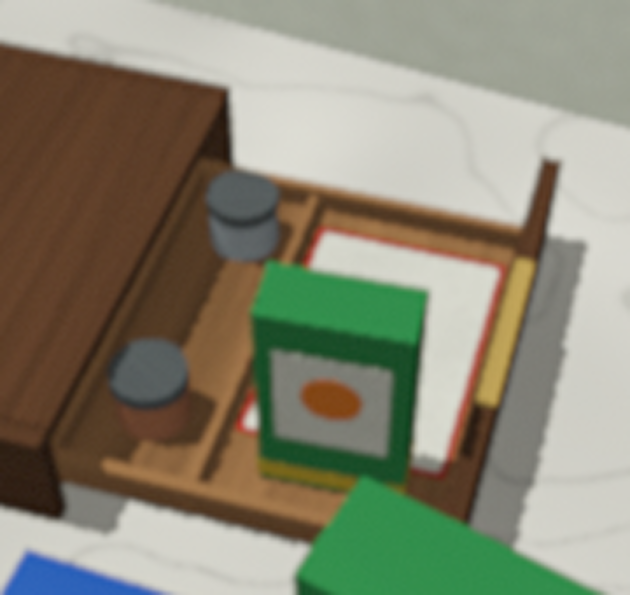

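The crops confirm it: the small green carton stands at the +y end of the white place (scene 322,195; side 317,188), white panel and orange dot on the broad face. Tins are behind the divider.

Run:
```python
from h import *
np.set_printoptions(precision=4,suppress=True)
S=lambda u,v:(190+u/3.3,150+v/3.3)
D=lambda u,v:(220+u/3.5,80+v/3.5)
for l,n,p,z in [('outl +x+y','scene',S(510,163),.012),('outl +x-y','scene',S(668,327),.012),('outl -x-y','scene',S(548,428),.012),
('outl +x-y','side',D(322,232),.012),('outl -x-y','side',D(502,268),.012),('outl +x+y','side',D(243,430),.012),('outl -x+y','side',D(440,470),.012),
('ctop +x+y','scene',S(467,48),.162),('ctop +x-y','scene',S(501,80),.162),('ctop -x-y','scene',S(412,153),.162),('ctop -x+y','scene',S(373,119),.162),
('ctop +x-y','side',D(268,263),.162),('ctop -x-y','side',D(427,291),.162),('ctop -x+y','side',D(417,343),.162),('ctop +x+y','side',D(254,312),.162),
('cbot +x-y','scene',S(495,184),.012),('cbot -x-y','scene',S(412,246),.012),
('panel +y','scene',S(283,155),.072),('panel -y','scene',S(570,512),.072),
('bottle top','scene',(180,209),.19),('bottle top','side',(484,254),.19),('mug rim','scene',(228,290),.08),('mug','side',(470,213),.08)]:
    print(l,n,ray(n,p,z)[:2])
for p in [(205,138),(217,158),(272,142),(263,121)]: print('big',ray('scene',p,.22)[:2])
for p in [(328,220),(366,243),(398,256),(305,245)]: print('bigside',ray('side',p,.22)[:2])
for p in [(232,199),(274,187)]: print('bigfoot',ray('scene',p,0)[:2])
for p in [(308,305),(370,336)]: print('bigfoot side',ray('side',p,0)[:2])
print('blue',ray('scene',(290,158),0)[:2],ray('side',(250,300),0)[:2])
```

```text
outl +x+y scene [ 0.5531 -0.0503]
outl +x-y scene [ 0.7349 -0.0295]
outl -x-y scene [ 0.7513 -0.1513]
outl +x-y side [ 0.7336 -0.03  ]
outl -x-y side [ 0.7509 -0.1597]
outl +x+y side [ 0.5502 -0.0536]
outl -x+y side [ 0.57   -0.1786]
ctop +x+y scene [ 0.5248 -0.0781]
ctop +x-y scene [ 0.5602 -0.0728]
ctop -x-y scene [ 0.5768 -0.157 ]
ctop -x+y scene [ 0.5394 -0.1653]
ctop +x-y side [ 0.5576 -0.0719]
ctop -x-y side [ 0.5724 -0.1582]
ctop -x+y side [ 0.5358 -0.1661]
ctop +x+y side [ 0.5221 -0.08  ]
cbot +x-y scene [ 0.5626 -0.0713]
cbot -x-y scene [ 0.5737 -0.1565]
panel +y scene [ 0.4816 -0.2134]
panel -y scene [ 0.8201 -0.1875]
bottle top scene [ 0.463  -0.4243]
bottle top side [ 0.4578 -0.4218]
mug rim scene [ 0.6352 -0.42  ]
mug side [ 0.6214 -0.4139]
big [ 0.3436 -0.3029]
big [ 0.408 -0.304]
big [ 0.4344 -0.1807]
big [ 0.3704 -0.1686]
bigside [ 0.4041 -0.1939]
bigside [ 0.3886 -0.2575]
bigside [ 0.3861 -0.3044]
bigside [ 0.352  -0.1799]
bigfoot [ 0.3844 -0.3011]
bigfoot [ 0.412  -0.1871]
bigfoot side [ 0.3556 -0.1823]
bigfoot side [ 0.3459 -0.3062]
blue [ 0.3522 -0.1011] [ 0.3223 -0.0785]
```

Emit:
{"op": "arm_command", "data": {
  "series": "0 0 -35 0.07 108; 0 0 -35 0 108; 22.8 -24.2 0 0 108; 22.8 -24.2 0 0 108; 22.8 -24.2 0 0 108; 22.8 -24.2 0 0 108; 22.8 -24.2 0 0 108; 22.8 -24.2 0 0 108; 22.8 -24.2 0 0 108; 22.8 -24.2 0 0 108; 22.8 -24.2 0 0 108; 22.8 -24.2 0 0 108; 22.8 -24.2 0 0 108; 22.8 -24.2 0 0 108; 22.8 -24.2 0 0 108; 22.8 -24.2 0 0 108; 22.8 -24.2 0 0 108; 22.8 -24.2 0 0 108; 22.8 -24.2 0 0 108; 22.8 -24.2 0 0 108"
}}

```text
time_s: 1.77
tool_pos: [0.4862, -0.1288, 0.2602]
tool_rot: [180.0, 0.0, 10.0]
force: [0.4, -1.0, -0.1]
grip_width: 0.0503
grasp_force: 0.0
```

Emit:
{"op": "arm_command", "data": {
  "series": "0 0 29 0 108; 0 0 29 0 108; 0 0 29 0 108; 0 0 29 0 108; 0 0 0 0 108; 0 0 0 0 108; 0 0 0 0 108"
}}

```text
time_s: 2.35
tool_pos: [0.4868, -0.1305, 0.1459]
tool_rot: [180.0, -0.1, 10.0]
force: [-0.1, 0.2, 1.2]
grip_width: 0.0499
grasp_force: 0.0
```

Run:
```python
from h import *
print(telemetry.get_obs()['tool_pos'],telemetry.get_obs()['force'])
im=cams.read_camera('scene')[80:280,170:430]
jm=cams.read_camera('side')[60:260,220:480]
cv2.imwrite('pics/a.png',cv2.resize(np.hstack([im,jm]),(800,308)))
for p in [(275,281),(330,308),(320,344),(268,310)]: print('pink',ray('scene',p,0.15)[:2])
for p in [(416,185),(448,192)]: print('pinkfoot',ray('side',p,0)[:2])
```

```text
[ 0.48681475 -0.1304861   0.14593933] [-0.08606412  0.23957597  1.16272852]
pink [ 0.69636849 -0.32853375]
pink [ 0.80309407 -0.26386459]
pink [ 0.85036817 -0.31745946]
pink [ 0.74069698 -0.36945882]
pinkfoot [ 0.72334682 -0.3001889 ]
pinkfoot [ 0.73198989 -0.37382636]
```

View pics/a.png

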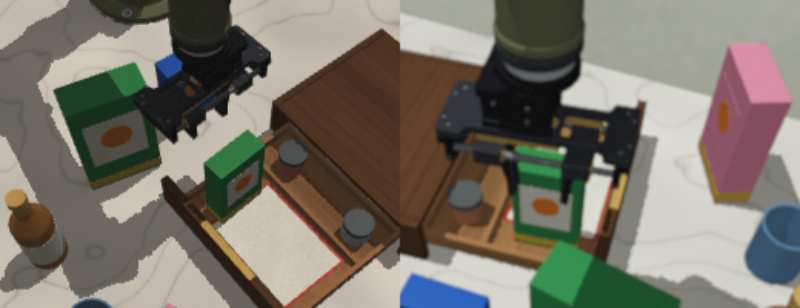

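The gripper is behind the carton, with both fingers spanning its broad face (about 230,180 in the left half). The path is clear.

Emit:
{"op": "arm_command", "data": {
  "series": "8 0 0 0 108; 8 0 0 0 108; 8 0 0 0 108; 4 0 0 0 108; 4 0 0 0 108; 4 0 0 0 108; 4 0 0 0 108; 4 0 0 0 108; 4 0 0 0 108; 4 0 0 0 108; 4 0 0 0 108"
}}

```text
time_s: 3.37
tool_pos: [0.5414, -0.1206, 0.1444]
tool_rot: [180.0, 0.0, 10.0]
force: [0.1, -0.6, -0.4]
grip_width: 0.0501
grasp_force: 0.0
```

Run:
```python
from h import *
im=cams.read_camera('scene')[80:280,170:430]
jm=cams.read_camera('side')[60:260,220:480]
cv2.imwrite('pics/b.png',cv2.resize(np.hstack([im,jm]),(800,308)))
```

```text
(no output)
```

View pics/b.png

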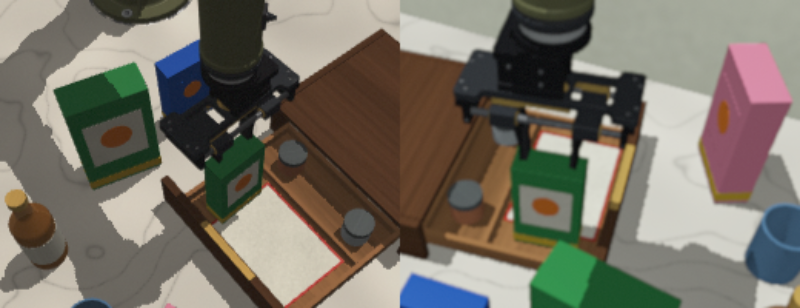

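The carton has started to tip and its foot has not moved. I'll carry on pushing.

Emit:
{"op": "arm_command", "data": {
  "series": "4 0 0 0 108; 4 0 0 0 108; 4 0 0 0 108; 4 0 0 0 108; 4 0 0 0 108; 4 0 0 0 108; 3 0 0 0 108; 0 0 0 0 108; 0 0 0 0 108; 0 0 0 0 108; 0 0 0 0 108; 0 0 0 0 108; 0 0 0 0 108"
}}

```text
time_s: 4.55
tool_pos: [0.5675, -0.116, 0.1445]
tool_rot: [180.0, 0.0, 10.0]
force: [0.1, -0.1, 0.6]
grip_width: 0.0502
grasp_force: 0.0
```

Run:
```python
from h import *
im=cams.read_camera('scene')[80:280,170:430]
jm=cams.read_camera('side')[60:260,220:480]
cv2.imwrite('pics/c.png',cv2.resize(np.hstack([im,jm]),(800,308)))
```

```text
(no output)
```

View pics/c.png

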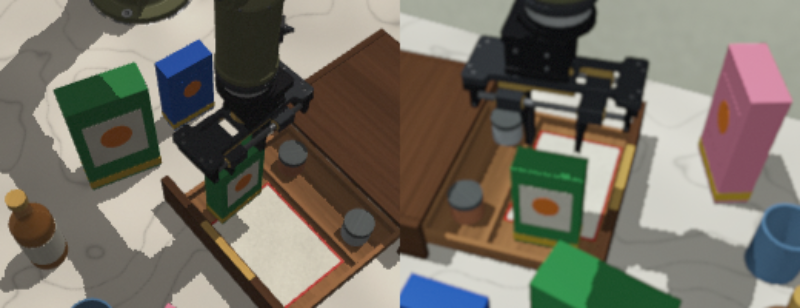

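Run:
```python
from h import *
print(telemetry.get_obs()['tool_pos'])
t=telemetry.get_obs()['tool_pos']
r=R.from_euler('xyz',telemetry.get_obs()['tool_rot'],degrees=True).as_matrix()
for n in('scene','side'):
    for y in(-.03,.03):print(n,proj(n,t+r@[0,y,0]))
im=cams.read_camera('scene')[150:250,270:370]
jm=cams.read_camera('side')[110:230,270:390]
cv2.imwrite('pics/d.png',np.hstack([cv2.resize(im,(400,400),interpolation=2),cv2.resize(jm,(400,400),interpolation=2)]))
```

```text
[ 0.56754673 -0.11596049  0.14446331]
scene [337.14448757 181.59943603]
scene [318.22086261 196.57232077]
side [304.67843269 162.08906155]
side [335.19203928 167.39357381]
```

View pics/d.png

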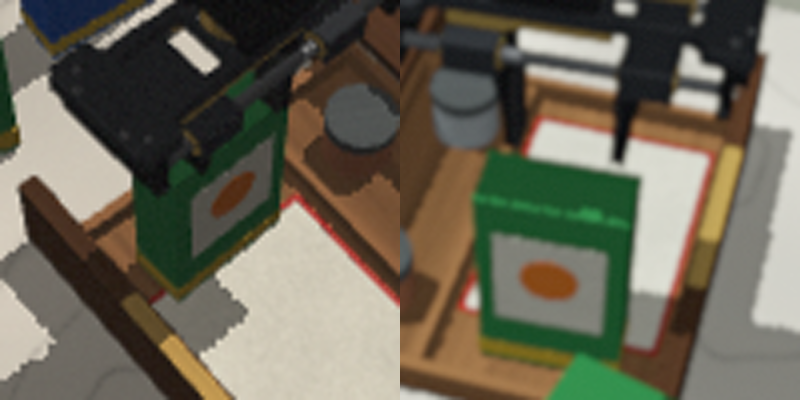

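The carton has not been touched. In the side view the fingertips show at about (304,153) and (336,158), roughly 9 px above where the TCP projects, so they passed over its top. I'll back off, go lower and push again.

Emit:
{"op": "arm_command", "data": {
  "series": "-20 0 0 0 108; -20 0 0 0 108; -20 0 0 0 108; -20 0 0 0 108; 0 0 15 0 108; 0 0 12 0 108; 0 0 0 0 108; 0 0 0 0 108; 10 0 0 0 108; 10 0 0 0 108; 6 0 0 0 108; 3 0 0 0 108; 3 0 0 0 108; 3 0 0 0 108; 3 0 0 0 108; 3 0 0 0 108"
}}

```text
time_s: 6.08
tool_pos: [0.5294, -0.1227, 0.1174]
tool_rot: [180.0, 0.0, 10.0]
force: [-0.8, -1.0, -0.2]
grip_width: 0.0503
grasp_force: 0.1
```

Run:
```python
from h import *
o=telemetry.get_obs();t=o['tool_pos'];print(t,o['force'])
r=R.from_euler('xyz',o['tool_rot'],degrees=True).as_matrix()
for y in(-.03,.03):print(proj('side',t+r@[0,y,0]))
im=cams.read_camera('scene')[150:250,270:370]
jm=cams.read_camera('side')[110:230,270:390]
cv2.imwrite('pics/e.png',np.hstack([cv2.resize(im,(400,400),interpolation=2),cv2.resize(jm,(400,400),interpolation=2)]))
```

```text
[ 0.52939234 -0.12271476  0.11743041] [-0.82890347 -0.97812094 -0.20356011]
[300.06541756 186.06895012]
[330.62235872 191.63205107]
```

View pics/e.png

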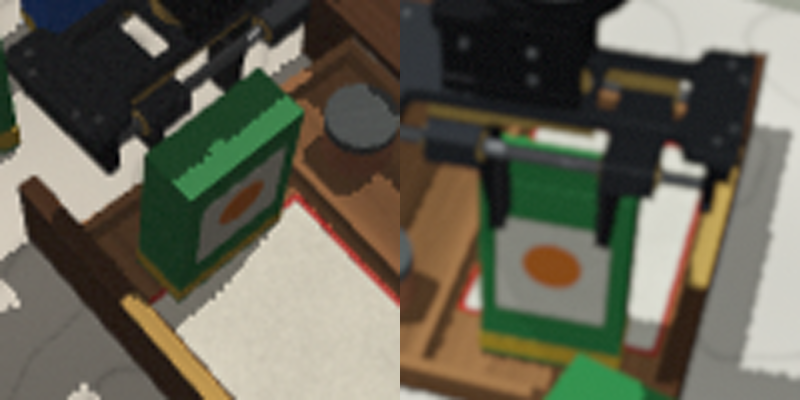

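The carton is now tipping forward: its top has leaned to about (225,130) in the left half, and the foot has stayed put. I'll push until it falls.

Emit:
{"op": "arm_command", "data": {
  "series": "3 0 0 0 108; 3 0 0 0 108; 3 0 0 0 108; 3 0 0 0 108; 3 0 0 0 108; 3 0 0 0 108; 3 0 0 0 108; 3 0 0 0 108; 3 0 0 0 108; 0 0 0 0 108; 0 0 0 0 108; 0 0 0 0 108; 0 0 0 0 108; 0 0 0 0 108; 0 0 0 0 108; 0 0 0 0 108; 0 0 0 0 108"
}}

```text
time_s: 7.6
tool_pos: [0.5558, -0.118, 0.1175]
tool_rot: [180.0, 0.0, 10.0]
force: [0.2, -0.8, 0.1]
grip_width: 0.0501
grasp_force: 0.0
```

Run:
```python
from h import *
o=telemetry.get_obs();print(o['tool_pos'],o['force'])
for n in('scene','side'):
    im=cams.read_camera(n);cv2.imwrite(f'pics/f{n}.png',im);h=cv2.cvtColor(im,cv2.COLOR_BGR2HSV)
    for nm,lo,hi in(('green',(50,100,30),(80,255,255)),('orange',(5,170,120),(14,255,255))):
        for c in cv2.findContours(cv2.inRange(h,lo,hi),0,2)[0]:
            if cv2.contourArea(c)>25: print(n,nm,cv2.contourArea(c),cv2.boundingRect(c))
for c in[(.02,.052),]: pass
# predicted lying carton centre top
print(proj('scene',(.645,-.103,.052)),proj('side',(.645,-.103,.052)))
```

```text
[ 0.55577221 -0.11801343  0.11748425] [ 0.17413943 -0.81423795  0.11464398]
scene green 1987.0 (320, 204, 63, 62)
scene green 3290.0 (206, 121, 68, 77)
scene orange 114.5 (346, 227, 14, 12)
side green 7018.0 (305, 216, 97, 117)
side green 362.5 (300, 190, 40, 17)
side green 438.0 (302, 147, 47, 43)
side orange 242.0 (326, 282, 27, 19)
side orange 65.0 (238, 278, 17, 9)
side orange 73.5 (427, 126, 6, 20)
[348.71538885 228.94988742] [326.66839767 168.01992524]
```

Emit:
{"op": "arm_command", "data": {
  "series": "-10 0 -30 0 255; 0 0 -30 0 255; 0 0 -30 0 255; 10 0 0 0 255; 9.8 29.6 0 0 255; 9.8 29.6 0 0 255; 9.8 29.6 0 0 255; 9.8 29.6 0 0 255; 9.8 29.6 0 0 255; 0 0 0 0.043 255; 0 0 0 0 255; 0 0 0 0 255"
}}

```text
time_s: 8.7
tool_pos: [0.6299, -0.2544, 0.2069]
tool_rot: [-179.9, 0.0, 7.6]
force: [-0.5, -0.4, 0.0]
grip_width: 0.0007
grasp_force: 0.0
```

Run:
```python
from h import *
np.set_printoptions(precision=4,suppress=True)
o=telemetry.get_obs();print(o['tool_pos'],o['tool_rot'],o['grip_width'])
ims=[]
for n in('scene','side'):
    im=cams.read_camera(n);h=cv2.cvtColor(im,cv2.COLOR_BGR2HSV)
    for c in cv2.findContours(cv2.inRange(h,(5,170,120),(14,255,255)),0,2)[0]:
        m=cv2.moments(c)
        if m['m00']>25:
            p=(m['m10']/m['m00'],m['m01']/m['m00']);print(n,'dot',m['m00'],p,ray(n,p,.052)[:2])
    ims.append(cv2.resize(im[160:290,270:400] if n=='scene' else im[100:230,270:400],(400,400),interpolation=2))
cv2.imwrite('pics/g.png',np.hstack(ims))
```

```text
[ 0.6299 -0.2544  0.2069] [-179.9226    0.019     7.6355] 0.0006827293169213003
scene dot 114.5 (352.74526928675397, 232.21979621542937) [ 0.6575 -0.0997]
side dot 242.0 (338.9504132231405, 291.19077134986225) [ 0.3806 -0.231 ]
side dot 65.0 (246.0, 282.0) [ 0.3324 -0.0722]
side dot 74.5 (429.6487695749441, 135.69574944071587) [ 0.8433 -0.2938]
```

View pics/g.png

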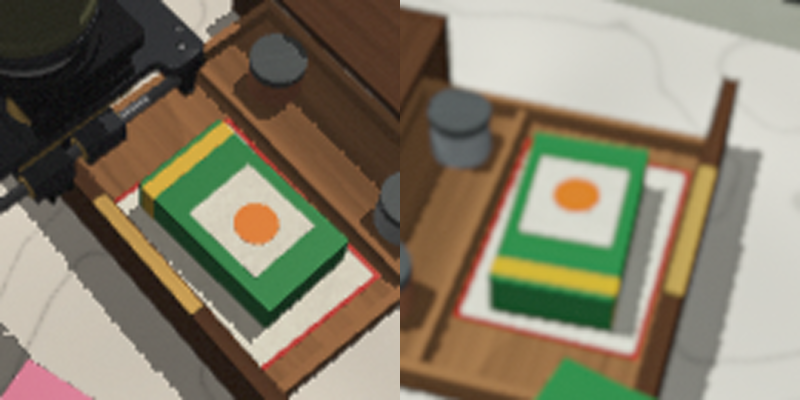

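The carton lies flat on its broad side inside the outline (scene crop centre about 245,215). I'll work out its centre from the corners of its top face.

Run:
```python
from h import *
k=130/400
S=[(225,121),(346,239),(267,298),(143,187)];D=[(135,132),(248,150),(220,293),(91,275)]
a=np.radians(7.5);ux=np.array([-np.sin(a),np.cos(a)]);uy=-np.array([np.cos(a),np.sin(a)])
for n,P,o,O in(('scene',S,(270,160),[(375,275),(263,366)]),('side',D,(270,100),[(688,170),(635,355),(458,317)])):
    W=np.array([ray(n,(o[0]+u*k,o[1]+v*k),.052)[:2] for u,v in P]);c=W.mean(0);d=c-[.652,-.105]
    l=(W[0]+W[1]-W[2]-W[3]) if n=='side' else (W[1]+W[2]-W[0]-W[3])
    print(n,c,'rel',d@ux,d@uy,'ang',np.degrees(np.arctan2(l[1],l[0])),np.linalg.norm(l)/2)
```

```text
scene [ 0.64394479 -0.10023695] rel 0.005773714245484417 0.007364593916693028 ang 10.494265734671197 0.137887515323913
side [ 0.64542246 -0.10263821] rel 0.003200127599856704 0.006212988728263316 ang 11.136541390847608 0.14387818369877178
```

The centre is about 5 mm in x and 7 mm in y from the outline's centre, with about 3° of turn, so it is well within tolerance. Next I'll lower in front of the panel and shut the drawer gently.

Emit:
{"op": "arm_command", "data": {
  "series": "0 0 34 0 255; 0 0 34 0 255; 0 0 34 0 255; 0 0 34 0 255; 0 0 33 0 255; 0 0 0 0 255; 0 -4 0 0 255; 0 -4 0 0 255; 0 -4 0 0 255; 0 -4 0 0 255; 0 -4 0 0 255; 0 -4 0 0 255; 0 -4 0 0 255; 0 -4 0 0 255; 0 -4 0 0 255; 0 -4 0 0 255; 0 -4 0 0 255; 0 -4 0 0 255; 0 -4 0 0 255; 0 -4 0 0 255"
}}

```text
time_s: 10.47
tool_pos: [0.6226, -0.2006, 0.0385]
tool_rot: [179.9, -0.0, 7.5]
force: [1.1, -1.8, 0.1]
grip_width: 0.0007
grasp_force: 1.0
```

Emit:
{"op": "arm_command", "data": {
  "series": "0 -5 0 0 255; 0 -5 0 0 255; 0 -5 0 0 255; 0 -5 0 0 255; 0 -5 0 0 255; 0 -5 0 0 255; 0 -5 0 0 255; 0 -5 0 0 255; 0 -5 0 0 255; 0 -5 0 0 255; 0 -5 0 0 255; 0 -5 0 0 255; 0 -5 0 0 255; 0 -5 0 0 255; 0 -5 0 0 255; 0 -5 0 0 255; 0 -5 0 0 255; 0 -5 0 0 255; 0 -5 0 0 255; 0 -5 0 0 255"
}}

```text
time_s: 12.13
tool_pos: [0.6093, -0.1001, 0.0385]
tool_rot: [180.0, -0.0, 7.5]
force: [2.9, -2.4, 1.8]
grip_width: 0.0007
grasp_force: 1.4
```

Run:
```python
from h import *
for n in('scene','side'):
    im=cams.read_camera(n);h=cv2.cvtColor(im,cv2.COLOR_BGR2HSV)
    for nm,lo,hi in(('green',(50,100,30),(80,255,255)),('brass',(18,120,100),(28,255,255)),('orange',(5,170,100),(14,255,255))):
        for c in cv2.findContours(cv2.inRange(h,lo,hi),0,2)[0]:
            if cv2.contourArea(c)>40: print(n,nm,cv2.contourArea(c),cv2.boundingRect(c))
```

```text
scene green 840.0 (354, 186, 60, 54)
scene green 3294.0 (205, 121, 69, 77)
scene brass 82.5 (354, 218, 17, 17)
scene brass 105.0 (173, 203, 14, 12)
scene orange 101.0 (379, 202, 13, 12)
side green 6955.0 (304, 218, 98, 115)
side green 341.0 (251, 178, 39, 17)
side green 417.0 (254, 143, 48, 41)
side green 49.0 (281, 139, 20, 9)
side brass 177.0 (305, 298, 65, 40)
side brass 290.5 (473, 246, 21, 21)
side brass 159.5 (251, 173, 42, 12)
side brass 54.0 (305, 167, 8, 18)
side brass 113.5 (415, 151, 33, 39)
side orange 242.0 (326, 282, 27, 19)
side orange 65.0 (238, 278, 17, 9)
side orange 73.5 (427, 126, 6, 20)
```

Emit:
{"op": "arm_command", "data": {
  "series": "0 -5 0 0 255; 0 -5 0 0 255; 0 -5 0 0 255; 0 -5 0 0 255; 0 -5 0 0 255; 0 -5 0 0 255; 0 -5 0 0 255; 0 -5 0 0 255; 0 -5 0 0 255; 0 -5 0 0 255; 0 -5 0 0 255; 0 -5 0 0 255; 0 -5 0 0 255; 0 -5 0 0 255; 0 -5 0 0 255; 0 -5 0 0 255; 0 -4 0 0 255; 0 -4 0 0 255; 0 -2 0 0 255; 0 -2 0 0 255"
}}

```text
time_s: 13.9
tool_pos: [0.5975, -0.0089, 0.0386]
tool_rot: [180.0, -0.0, 7.6]
force: [1.4, -2.8, -0.3]
grip_width: 0.0004
grasp_force: 1.0
```

Emit:
{"op": "arm_command", "data": {
  "series": "0 -2 0 0 255; 0 -2 0 0 255; 0 -2 0 0 255; 0 -2 0 0 255; 0 -2 0 0 255; 0 -2 0 0 255"
}}

```text
time_s: 14.4
tool_pos: [0.5959, 0.0027, 0.0386]
tool_rot: [180.0, -0.0, 7.5]
force: [2.4, -1.6, 1.2]
grip_width: 0.0004
grasp_force: 1.2
```

Run:
```python
from h import *
# panel front-bottom/brass strip vs unit mouth
for n in('scene','side'):
    im=cams.read_camera(n);h=cv2.cvtColor(im,cv2.COLOR_BGR2HSV)
    for c in cv2.findContours(cv2.inRange(h,(18,110,90),(28,255,255)),0,2)[0]:
        if cv2.contourArea(c)>15:
            p=cv2.minAreaRect(c)[0];print(n,cv2.contourArea(c),p,ray(n,p,.073)[:2])
    cv2.imwrite(f'pics/h{n}.png',im)
print(telemetry.get_obs()['force'])
```

```text
scene 110.0 (179.8000030517578, 208.6000213623047) [ 0.3846524  -0.42866055]
scene 77.5 (392.3466491699219, 201.66612243652344) [0.6487704  0.02387808]
side 190.5 (336.0620422363281, 317.7580261230469) [ 0.32641962 -0.24480052]
side 20.0 (253.29998779296875, 300.5999755859375) [ 0.30001714 -0.1071675 ]
side 308.0 (482.5000305175781, 255.0) [ 0.53977792 -0.45081354]
side 50.5 (263.59588623046875, 165.9109649658203) [0.57824121 0.01843277]
side 115.5 (424.6816101074219, 175.00552368164062) [ 0.69146591 -0.31004191]
[ 1.40004145 -0.92220698  1.23649461]
```

Emit:
{"op": "arm_command", "data": {
  "series": "0 -2 0 0 255; 0 -2 0 0 255; 0 -2 0 0 255; 0 -2 0 0 255; 0 -2 0 0 255"
}}

```text
time_s: 14.92
tool_pos: [0.5943, 0.0127, 0.0385]
tool_rot: [180.0, -0.0, 7.6]
force: [1.6, -2.0, 1.4]
grip_width: 0.0007
grasp_force: 1.3
```

Emit:
{"op": "arm_command", "data": {
  "series": "0 -2 0 0 255; 0 -2 0 0 255"
}}

```text
time_s: 15.08
tool_pos: [0.5942, 0.0142, 0.0385]
tool_rot: [179.8, -0.0, 7.5]
force: [2.7, -8.7, 2.0]
grip_width: 0.0004
grasp_force: 4.2
```

Emit:
{"op": "arm_command", "data": {
  "series": "0 -2 0 0 255; 0 -2 0 0 255"
}}

```text
time_s: 15.25
tool_pos: [0.5941, 0.0143, 0.0385]
tool_rot: [179.6, -0.0, 7.4]
force: [3.1, -12.9, 1.0]
grip_width: 0.0005
grasp_force: 6.8
```

The force rises against a hard stop. I'll hold briefly, then back off and up.

Emit:
{"op": "arm_command", "data": {
  "series": "0 0 0 0 255; 0 0 0 0 255; 0 5 0 0 255; 0 10 0 0 255; 0 20 0 0 255; 0 20 0 0 255; 0 20 -30 0 255; 0 20 -35 0 255; 0 20 -35 0 255; 0 20 -35 0 255; 0 0 0 0 255; 0 0 0 0 255"
}}

```text
time_s: 16.25
tool_pos: [0.612, -0.1143, 0.1753]
tool_rot: [180.0, -0.2, 7.4]
force: [0.8, 0.8, -0.2]
grip_width: 0.0003
grasp_force: 0.0
```

Run:
```python
from h import *
s=[]
for n in('scene','side'):
    im=cams.read_camera(n);h=cv2.cvtColor(im,cv2.COLOR_BGR2HSV)
    for nm,lo,hi in(('brass',(18,110,90),(28,255,255)),('green',(50,100,30),(80,255,255))):
      for c in cv2.findContours(cv2.inRange(h,lo,hi),0,2)[0]:
        if cv2.contourArea(c)>15:
            p=cv2.minAreaRect(c)[0];print(n,nm,cv2.contourArea(c),p,ray(n,p,.073)[:2])
    cv2.imwrite(f'pics/k{n}.png',im)
b=cv2.imread('pics/side0.png')
for n,uv in(('side',(285.5,106.5)),('side',(238,223)),('scene',(348,148)),('scene',(431,236))): 
    print('unit mouth top corner',n,ray(n,uv,.08)[:2])
a=np.radians(7.5)
f=np.array([.652,-.105])-.0815*np.array([-np.sin(a),np.cos(a)]);print('strip at start',f,'shut',f+.225*np.array([-np.sin(a),np.cos(a)]))
```

```text
scene brass 111.5 (179.5, 208.50001525878906) [ 0.3839984  -0.42917081]
scene brass 192.5 (387.0000305175781, 190.50003051757812) [0.61584542 0.03211057]
scene green 3294.0 (242.67807006835938, 158.30821228027344) [ 0.33336329 -0.22916671]
side brass 182.0 (336.0860595703125, 317.73590087890625) [ 0.32646901 -0.24482362]
side brass 21.0 (252.8499755859375, 300.4499816894531) [ 0.29995729 -0.10635274]
side brass 309.5 (482.75006103515625, 255.25003051757812) [ 0.53942362 -0.45130659]
side brass 115.5 (424.6816101074219, 175.00552368164062) [ 0.69146591 -0.31004191]
side brass 277.0 (265.3183898925781, 152.6643524169922) [0.61550148 0.03352017]
side brass 55.0 (331.8302001953125, 89.97028350830078) [ 0.88934174 -0.01993832]
side green 6901.5 (343.9000244140625, 273.7000427246094) [ 0.40532307 -0.22966594]
unit mouth top corner side [0.77151355 0.05764585]
unit mouth top corner side [ 0.42255161 -0.00890923]
unit mouth top corner scene [0.45821719 0.0204653 ]
unit mouth top corner scene [0.77392188 0.04104542]
strip at start [ 0.66263788 -0.18580276] shut [0.63326949 0.03727234]
```

Run:
```python
from h import *
a=np.radians(7.5);ux=np.array([-np.sin(a),np.cos(a)])
for n in('scene','side'):
    P=[]
    for f,ref in((f'pics/{n}0.png',ray('scene',(317.75,242),.073)),(f'pics/k{n}.png',np.array([.6157,.0328,.073]))):
        h=cv2.cvtColor(cv2.imread(f),cv2.COLOR_BGR2HSV);u=proj(n,ref)
        c=min((c for c in cv2.findContours(cv2.inRange(h,(18,110,90),(28,255,255)),0,2)[0] if cv2.contourArea(c)>40),key=lambda c:np.hypot(*(np.array(cv2.minAreaRect(c)[0])-u)))
        P.append(ray(n,cv2.minAreaRect(c)[0],.072)[:2])
    print(n,P,(P[1]-P[0])@ux)
```

```text
scene [array([ 0.64081623, -0.19026601]), array([0.61544642, 0.03259378])] 0.22426462289516702
side [array([ 0.64234205, -0.18955692]), array([0.61635024, 0.03406197])] 0.22509841814603004
```

The brass strip has travelled 0.2247 m, so the drawer is shut. The arm touches nothing, so I'm handing in.

```bash
python3 -c "
from cell import env
print(env.sign_off())"
```

```text
the job is handed in; nothing more can be done
None
```

I toppled the carton flat inside the red outline (about 5 mm and 7 mm off centre) and pushed the drawer shut against its stop, 0.225 m of travel; I handed the job in but got no verdict back, and I took no final measurement of the tins, bottle or mug.

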